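Set the tension roller of a bench linisher on its catch for a new belt

TASK

The abrasive belt of the bench linisher has snapped and its sprung tension roller has shot right out. Get the machine ready for a new belt: push the work stop round on its pivot until it no longer stands across the belt path, and push the tension roller in until it is past its catch, then let it spring back so that it stays held at mid travel by the catch. Leave the catch itself to its own spring, without touching it, and leave the loose things on the bench where they are.

Things in the scene. Friction and masses are not known exactly. Their poses are not given: they have to be found in the camera images.
- linisher: Bench belt linisher, fixed, green, beltless, 290 x 390 x 200 mm. Origin on the bench below the belt path's middle. z up; y along the belt path from the drive wheel to the tension roller; x across it. Belt path: x -27 to 27 mm, open side -x; motor, column and slide housing at +x. Between the wheels a steel platen, top z 158, y -100 to 45. Rubber drive wheel 100 mm dia, centre y -160, top z 160.
- roller_slide (a joint): Roller travel in m: 0 sprung right out (start), grows when pushed along linisher -y, 0.045 end stop. Spring 8 N at 0, 14.5 N at 0.0255, 19 N at 0.045. From 0.007 its stop pin swings the catch aside (2 to 5 N more); past 0.027 the catch drops behind the pin and, let go, the slide springs back to 0.0255 and stays. Let go earlier it returns to 0. Push to 0.033 - 0.042 to be sure.
- roller_end (a point): Outermost point of the tension roller's rim, mid-width, at axle height z 135; moves with the slide (linisher x 0, y 155 when right out). Aluminium roller 50 mm dia, 52 mm wide along x, free on its axle. Push along linisher -y with the fingers' side, tips 10 mm or more below axle height; nothing lies beyond or below. Bracket beside it at x 35 to 55, top z 155, its black screw head to y 170.
- work_stop (a joint): Angle in rad of the work stop about its upright pivot: 0 = straight across the belt path (pointing to the linisher's -x), grows as its free end swings to the linisher's -y (towards and past the drive wheel), 1.6 = end of swing, alongside the belt path. Stays where it is left; friction about 0.09 Nm (1 to 2 N at the free end).
- stop_tip (a point): Top edge of the free end of the work stop, on the plate's middle plane. The work stop is an upright dark steel plate 8 mm thick and 30 mm high (z 164 to 194, so 6 mm above the platen), reaching 88 mm from its pivot axis.
- stop_pivot (a point): On the work stop's pivot axis (linisher x 60, y -92), at the height of the plate's top (z 194). A screw head there reaches to z 200, the tallest point of the machine.
- catch (a joint): Angle in rad of the catch, a hooked flat steel plate with a thumb tab on top of the slide housing, lightly sprung towards 0 = seated; about 0.12 as the stop pin passes it.
- catch_nose (a point): Top of the catch's hooked tooth (z 159), beside the belt path at linisher x 45, y 27. The whole catch lies within x 30 to 97, y -55 to +50.
- hammer: Loose bystander: small hammer 240 mm long lying on the bench on the open side of the linisher; origin under its middle.
- stick: Loose bystander: crepe rubber belt cleaning stick, 150 x 38 x 38 mm, lying; origin under its middle.
- jar: Loose bystander: amber glass jar, 60 mm dia, 60 mm high, beyond the roller's end; origin under its middle.
- bench_block: Loose bystander: steel bench block 65 x 65 x 20 mm; origin under its middle.

How it is judged:
At the end, for the whole second after the job is handed in: The tension roller's slide rests on its catch at 23 to 29 mm of travel, the catch seated (below 0.05 rad), and the work stop is swung at least 1.25 rad (72 degrees) from straight across, clear of the belt path (value of joint roller_slide between 0.023 and 0.029 m and velocity of joint roller_slide between -0.01 and 0.01 m/s and value of joint catch below 0.05 rad and value of joint work_stop above 1.25 rad); the robot touches nothing.
It fails at once if the robot touches the catch (contact force between any of the fingers, the arm and catch above 1 N).
It fails at once if a loose thing on the bench is shifted or lifted by more than 20 mm (distance of any of hammer, stick, jar, bench_block from where it was at the start of the episode above 0.02 m).
It also fails if it takes over 48 s, if anything falls off the work surface, if the arm or the gripper's body presses on something with over 40 N, if the wrist force passes 120 N, or if a joint passes its speed limit or range.

ROBOT

A 6-joint arm with a two-finger parallel gripper is mounted at the origin on the work surface. World frame = base frame: x ahead of the robot, y to its left, z up, the work surface at z = 0. Lengths are in m, angles in rad, forces in N, time in s.
With the tool pointing down it reaches from about 0.4 to 0.825 m from the base axis. Payload 7 kg.
Tool frame: the origin (TCP) lies between the finger pads; the fingertips stand 8 mm ahead of it and the grasp point (between the pads) lies 11 mm behind it (arm.finger_overhang is the distance from the TCP to the fingertips, in m); z points along the fingers, y is the line along which they close (so a half turn about z gives the same grasp; the last joint's range is limited). The gripper opens to 88 mm and grips with 3 to 60 N. Pads are 19 mm wide; open, the fingers measure 130 mm over their backs; the gripper's body (78 mm by 193 mm) begins 47 mm behind the grasp point.
Start: joints at [1.492, 0.359, 0.012, 0, -1.224, -0.288], TCP at [0.242, 0.63, 0.235] pointing down, gripper open.
Joint ranges: [-3.07, 3.07], [-1.43, 2.12], [-1.02, 1.25], [-3.03, 1.67], [-3.05, -0], [-3.03, 3.03]. Speed limits (rad/s): [2.39, 2.39, 3.01, 3.14, 3.14, 3.14].

INTERFACE

Orientations are given as [roll, pitch, yaw] about the fixed x, y, z axes, in that order (R = Rz(yaw) Ry(pitch) Rx(roll)).
In Python, from station import arm gives the robot as it stands.
- The arm moves only by the tool move_arm, never from a script. Its argument "rows" is text: rows parted by semicolons, each of 7 numbers parted by spaces: the turn, a rotation vector about the tool's x, y, z in degrees, then the shift along the tool's x, y, z in m, then the finger opening in m, from 0 to 0.0876. A call has 1 to 8 rows; each row shifts and turns the commanded pose from where the row before left it, along the tool's axes as they then stand; what a row does not reach is not made up. A row lasts 1/8 s, in which the tool goes at most 62.5 mm and 10.7 degrees, less where a joint would pass 70% of its speed; a pose out of reach is approached as far as the arm can. A call is refused whole if a number of a shift passes 0.0625 or a number of a turn 10.7, either way. A call with a gripper value outside its range is refused whole. The fingers move at their own pace and stop on an object; "squeeze" is the grip in N (left out, the last holds). Time passes only in rows, so rows that do not move let the fingers close. It gives the time, the measured TCP pose, the force, the opening and the grip force at its end, in the units of the state.
- arm.get_state(): the state, without advancing time (a new reading comes with each control period).
- arm.grab_frame(name): name is "side" or "top"; returns (picture, depth): 400x640x3 uint8, blue, green, red; 400x640 float32, m along the optical axis (not along the pixel's ray), 0 where there is no reading.
- arm.camera_model(name): a dict with "mtx" (3x3 intrinsics, pixels), "camera_from_world" (4x4, takes a point from world to camera coordinates). Camera axes: x right, y down, z forward; pixel columns grow to the right and rows downward; lengths in m; the calibration is good to about 2 mm. A picture is of the moment at which its call begins. camera_model takes no time and is no camera call.
- arm.job_done(): hands the job in; it is judged then, once.
The state is a dict: "t": time; "q": joint angles; "qd": joint speeds; "joint_efforts": joint torques, N m; "eef_pos": TCP position; "ee_rot": TCP orientation; "force": force on the tool from outside, world axes, zero at the start; "moment": the same for the moment, N m; "width": finger opening in m; "gripper_force": force on a finger pad.
Only numpy, scipy, OpenCV 4.12 (cv2) and the standard library are available. Lean on these libraries where they do the work, as an engineer would, in place of code of your own. Each camera call takes 0.05 s, during which the arm holds its last target. There are 200 camera calls.

## Working session

There is one attempt and no reset: what is moved stays moved. The work goes in short steps, Python scripts to look and compute and a tool call to move; the robot and the scene stay as the last step left them, time stands still between calls to the robot, and variables do not carry over. Pictures are saved under pics/ and viewed, at most 10 in all, crops included, and the job is handed in when it is done.

Besides the shell and the picture viewer there is one more tool, called after "Request:" by a JSON object that holds its "api" and its "payload", one argument or row to a line. move_arm: Moves the arm, as the interface text tells. Its arguments: {"type":"object","properties":{"rows":{"type":"string"},"squeeze":{"type":"number"}},"required":["rows"]}

```bash
mkdir -p pics; python3 - <<'E'
from station import arm
import cv2,numpy as np
for n in("top","side"):
    p,d=arm.grab_frame(n);cv2.imwrite(f"pics/{n}0.png",p);np.save(f"pics/{n}0.npy",d)
    c=arm.camera_model(n);print(n,c["mtx"].tolist(),np.round(np.linalg.inv(c["camera_from_world"]),3).tolist())
s=arm.get_state();print(s)
E
```

```text
top [[392.8292525067661, 0.0, 321.0442796687439], [0.0, 392.8292525067661, 192.41218450407405], [0.0, 0.0, 1.0]] [[-0.002, -0.99, 0.139, 0.374], [-1.0, -0.001, -0.02, 0.045], [0.019, -0.139, -0.99, 1.139], [0.0, 0.0, 0.0, 1.0]]
side [[396.1322993811537, 0.0, 310.50142884882797], [0.0, 396.1322993811537, 200.3221663392326], [0.0, 0.0, 1.0]] [[-0.904, -0.329, 0.274, 0.271], [-0.428, 0.684, -0.591, 0.58], [0.007, -0.652, -0.758, 0.821], [0.0, 0.0, 0.0, 1.0]]
{'t': 0.1, 'q': array([ 1.49208524e+00,  3.59281452e-01,  1.11644387e-02, -3.15558446e-04,
       -1.22406364e+00, -2.88143678e-01]), 'qd': array([ 0.00080269, -0.00232867,  0.00176985,  0.00163524,  0.00150953,
        0.00200764]), 'joint_efforts': array([-2.54306702e-03, -5.84166062e+01,  2.93751132e+01,  7.01552823e+00,
        1.01453962e-02, -5.32030185e-05]), 'eef_pos': array([0.24195307, 0.62970733, 0.23374303]), 'ee_rot': array([ 3.14018109e+00, -1.08991316e-04, -3.66962132e-01]), 'force': array([ 0.08718254,  0.20126337, -0.9530143 ]), 'moment': array([-0.00476344, -0.03153173,  0.00147077]), 'gripper_force': 0.0, 'width': 0.08778097465248931}
```

View pics/top0.png

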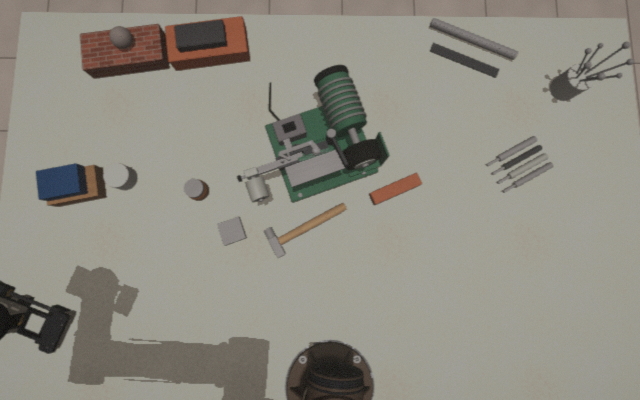

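View pics/side0.png

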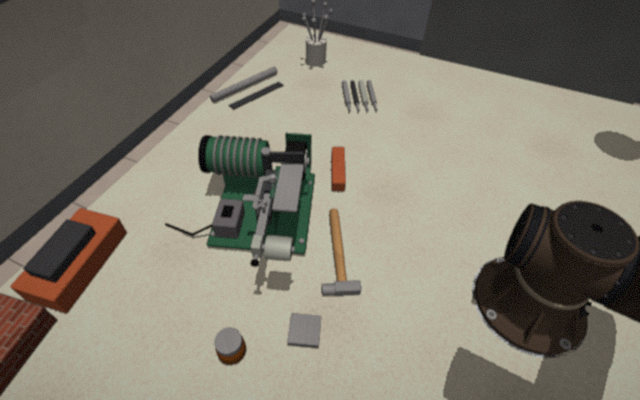

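The top view shows the linisher centred near (315,165), with its roller at (257,187), drive wheel at (365,153) and work stop at (340,150). In the side view the roller is at (278,247) and the stop at (290,157). I'll enlarge both.

```bash
python3 - <<'E'
import cv2
p=cv2.imread("pics/top0.png")[110:260,220:420];cv2.imwrite("pics/topc.png",cv2.resize(p,None,fx=4,fy=4,interpolation=cv2.INTER_CUBIC))
p=cv2.imread("pics/side0.png")[125:275,190:390];cv2.imwrite("pics/sidec.png",cv2.resize(p,None,fx=4,fy=4,interpolation=cv2.INTER_CUBIC))
E
```

```text
(no output)
```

View pics/topc.png

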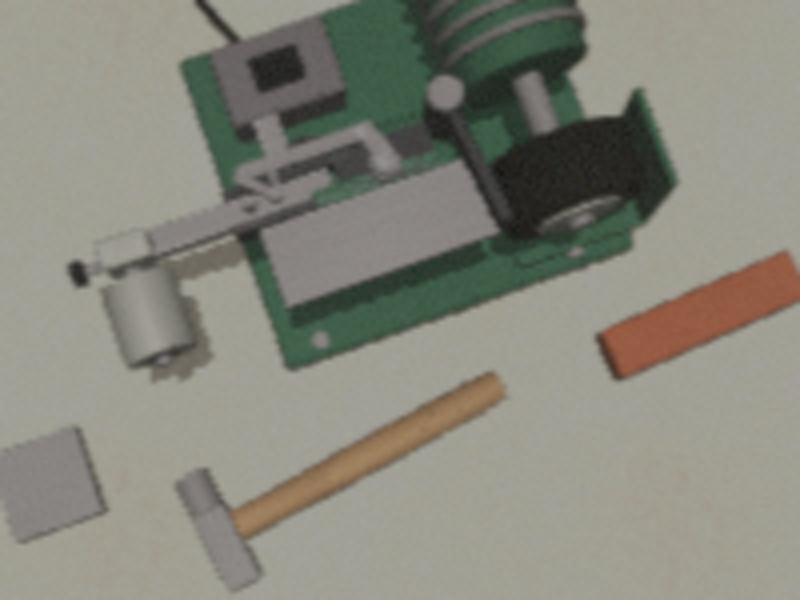

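View pics/sidec.png

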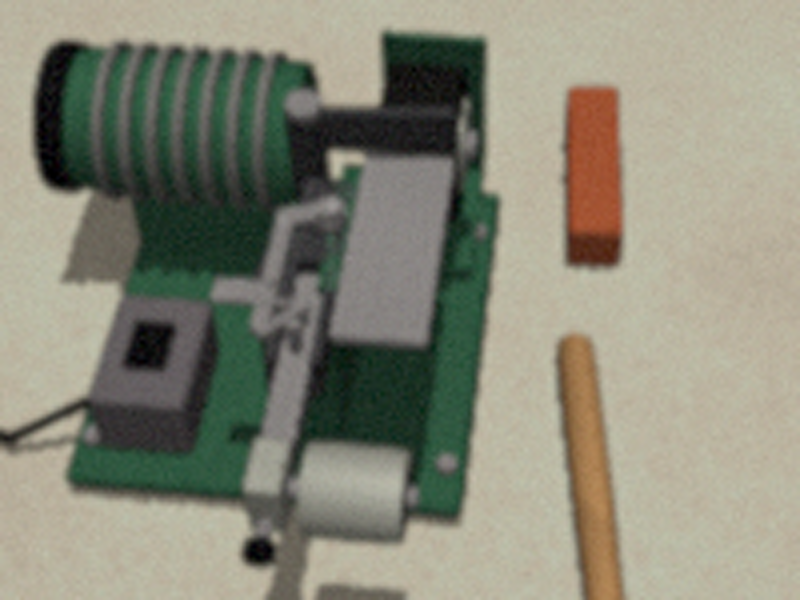

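In the enlarged crops, the pivot screw head is at top (446,93) and side (302,105). The platen's y=45 edge corners are at top (258,232),(288,305) and side (330,345),(432,347). The roller is at top (150,315) and side (352,490), and the stop tip is at side (462,110). I'll fit the machine's pose to these.

```bash
cat > h.py <<'E'
import numpy as np
from station import arm
from scipy.optimize import least_squares
C={n:arm.camera_model(n) for n in("top","side")}
def proj(n,P):
    c=C[n];q=c["camera_from_world"]@np.append(P,1);u=c["mtx"]@q[:3];return u[:2]/u[2]
O={"top":(220,110),"side":(190,125)}
def pix(n,u,v): return np.array([O[n][0]+(u-1.5)/4,O[n][1]+(v-1.5)/4])
def L2W(p,l):
    c,s=np.cos(p[2]),np.sin(p[2]);l=np.array(l)/1000
    return np.array([p[0]+c*l[0]-s*l[1],p[1]+s*l[0]+c*l[1],l[2]])
def W2L(p,w):
    c,s=np.cos(p[2]),np.sin(p[2]);d=np.array(w[:2])-p[:2]
    return np.array([c*d[0]+s*d[1],-s*d[0]+c*d[1],w[2]])*1000
E
cat > fit.py <<'E'
from h import *
obs=[("top",(60,-92,200),446,93),("side",(60,-92,200),302,105),
("top",(0,45,158),273,268),("side",(0,45,158),381,346),("side",(0,-100,158),412,156),
("top",(0,130,135),150,318),("side",(0,130,135),352,490)]
def f(p): return np.concatenate([proj(n,L2W(p,l))-pix(n,u,v) for n,l,u,v in obs])
r=least_squares(f,[0.55,0.05,0.3],loss="soft_l1")
p=r.x;print(p,np.degrees(p[2]));print(np.round(f(p).reshape(-1,2),2).tolist())
np.save("pose.npy",p)
for n,l in [("side",(-28,-92,194)),("top",(-28,-92,194)),("side",(0,45,158))]: print(n,l,(proj(n,L2W(p,l))-O[n])*4+1.5)
for l in [(60,-92,200),(0,155,135),(-20,-60,172)]: print(l,L2W(p,l))
# objects: jar top z60, block, hammer ends on plane z
def ray(n,uv,z):
    c=C[n];T=np.linalg.inv(c["camera_from_world"]);d=T[:3,:3]@np.linalg.solve(c["mtx"],[*uv,1]);o=T[:3,3];return o+d*(z-o[2])/d[2]
for nm,uv,z in [("jar",(195,187),.06),("block",(231.5,231),.02),("hammerhead",(274,243),.02),("roller",pix("top",150,318),.135)]: print(nm,ray("top",uv,z),W2L(p,ray("top",uv,z)))
d=np.load("pics/top0.npy");print(d[185:192,255:260].round(3)[3])
E
python3 fit.py
```

```text
[0.56715296 0.06885863 0.34104249] 19.540295332633935
[[-0.2, 0.19], [0.59, -0.73], [-0.47, 0.24], [-1.28, -1.9], [-0.27, -0.81], [-0.37, 0.15], [0.5, 0.73]]
side (-28, -92, 194) [455.3824354  121.01368609]
top (-28, -92, 194) [493.42722386 227.64151059]
side (0, 45, 158) [375.8848576  338.40269293]
(60, -92, 200) [0.65446857 0.00222542 0.2       ]
(0, 155, 135) [0.51531016 0.21493164 0.135     ]
(-20, -60, 172) [0.56837302 0.00562485 0.172     ]
jar [0.54102372 0.37254194 0.06      ] [ 76.94850175 294.93256602  60.        ]
block [0.42145237 0.27679225 0.02      ] [-67.76168854 244.69043475  20.        ]
hammerhead [0.38758231 0.1564216  0.02      ] [-139.94138717  142.58085481   20.        ]
roller [0.52405526 0.19042718 0.135     ] [4.54407607e-02 1.28981870e+02 1.35000000e+02]
[0.994 0.985 0.988 0.991 0.99 ]
```

Request:
{"api": "move_arm", "payload": {
  "rows": "0 0 9.9 0 0 0 0; 0 0 9.9 0 0 0 0; 0 0 9.9 0 0 0 0; 0 0 9.9 0 0 0 0; 0 0 9.8 0 0 0 0; 0 0 0 0.03 0 0 0; 0 0 0 0 0 0 0",
  "squeeze": 10
}}

```text
t: 0.98
eef_pos: [0.2525, 0.6004, 0.2345]
ee_rot: [3.141, -0.001, -1.23]
force: [-0.3, 0.2, 1.1]
width: 0.023
gripper_force: 0.0
```

Request:
{"api": "move_arm", "payload": {
  "rows": "0 0 0 0.05 -0.015 0 0; 0 0 0 0.055 -0.015 0 0; 0 0 0 0.055 -0.015 0 0; 0 0 0 0.055 -0.015 0 0; 0 0 0 0.055 -0.015 0 0; 0 0 0 0.055 -0.015 0 0; 0 0 0 0.05 -0.015 0 0; 0 0 0 0.03 -0.01 0 0"
}}

```text
t: 1.98
eef_pos: [0.4973, 0.2571, 0.2345]
ee_rot: [3.142, -0.0, -1.23]
force: [-0.3, 0.8, 0.7]
width: 0.0004
gripper_force: 0.0
```

```bash
cat > st.py <<'E'
from h import *
p=np.load("pose.npy");s=arm.get_state();print(s["t"],W2L(p,s["eef_pos"]).round(1),s["ee_rot"].round(3),s["width"],s["force"].round(1))
E
python3 st.py
```

```text
1.975 [ -2.9 200.8 234.5] [ 3.142 -0.    -1.23 ] 0.00039985511890885635 [-0.3  0.8  0.7]
```

Request:
{"api": "move_arm", "payload": {
  "rows": "0 0 0 0 0 0.04 0; 0 0 0 0 0 0.04 0; 0 0 0 0 0 0.028 0; 0 0 0 0 0 0 0; 0 0 0 0.015 0 0 0; 0 0 0 0.01 0 0 0; 0 0 0 0 0 0 0"
}}

```text
t: 2.85
eef_pos: [0.5053, 0.2346, 0.1276]
ee_rot: [-3.14, 0.001, -1.23]
force: [-0.3, -0.5, -0.8]
width: 0.0007
gripper_force: 0.0
```

```bash
python3 st.py; python3 - <<'E'
from h import *
import cv2
p,_=arm.grab_frame("side");q,_=arm.grab_frame("top")
f=lambda i,x,y:cv2.resize(i[y:y+150,x:x+100],None,fx=4,fy=4,interpolation=cv2.INTER_CUBIC)
cv2.imwrite("pics/a.png",np.hstack([f(p,230,180),f(q,200,130)]))
E
```

```text
2.85 [ -2.9 176.9 127.6] [-3.14e+00  1.00e-03 -1.23e+00] 0.00065106356337353 [-0.3 -0.5 -0.8]
```

View pics/a.png

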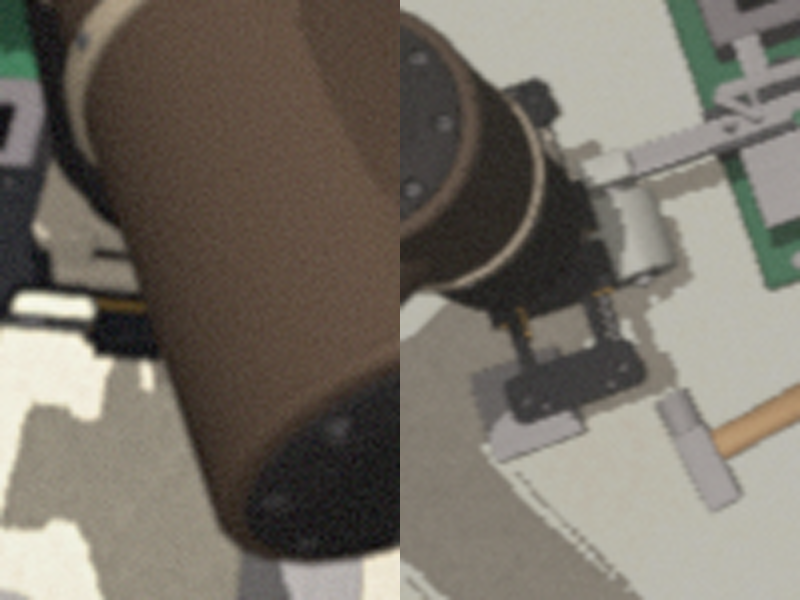

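The top view shows the gripper just beyond the roller (crop (635,240)), clear of the bracket at (605,170). Next I advance to find contact.

Request:
{"api": "move_arm", "payload": {
  "rows": "0 0 0 0.005 0 0 0; 0 0 0 0.005 0 0 0; 0 0 0 0.004 0 0 0; 0 0 0 0.003 0 0 0; 0 0 0 0 0 0 0; 0 0 0 0 0 0 0"
}}

```text
t: 3.7
eef_pos: [0.5099, 0.2205, 0.1264]
ee_rot: [-3.141, 0.002, -1.229]
force: [-5.5, 7.8, 0.0]
width: 0.001
gripper_force: 4.2
```

```bash
python3 st.py
```

```text
3.7 [ -3.2 162.1 126.4] [-3.141e+00  2.000e-03 -1.229e+00] 0.0009771254977758372 [-5.5  7.8  0. ]
```

Request:
{"api": "move_arm", "payload": {
  "rows": "0 0 0 0.006 0 0 0; 0 0 0 0.006 0 0 0; 0 0 0 0.006 0 0 0; 0 0 0 0.006 0 0 0; 0 0 0 0.006 0 0 0; 0 0 0 0.005 0 0 0; 0 0 0 0 0 0 0; 0 0 0 0 0 0 0"
}}

```text
t: 4.7
eef_pos: [0.5213, 0.1891, 0.1263]
ee_rot: [-3.14, 0.004, -1.229]
force: [-8.4, 14.6, -0.2]
width: 0.0003
gripper_force: 8.2
```

```bash
python3 st.py
```

```text
4.7 [ -3.  128.6 126.3] [-3.14   0.004 -1.229] 0.0003302694550249342 [-8.4 14.6 -0.2]
```

The force of 16.9 N matches about 36 mm of travel, which is past the catch. Now I back off.

Request:
{"api": "move_arm", "payload": {
  "rows": "0 0 0 -0.005 0 0 0; 0 0 0 -0.005 0 0 0; 0 0 0 -0.005 0 0 0; 0 0 0 -0.005 0 0 0; 0 0 0 -0.01 0 0 0; 0 0 0 -0.02 0 0 0; 0 0 0 0 0 0 0"
}}

```text
t: 5.58
eef_pos: [0.5049, 0.2349, 0.1266]
ee_rot: [-3.141, 0.0, -1.228]
force: [0.3, -0.5, 0.8]
width: 0.0008
gripper_force: 0.0
```

```bash
python3 st.py
```

```text
5.575 [ -3.1 177.3 126.6] [-3.141  0.    -1.228] 0.0007876962934354574 [ 0.3 -0.5  0.8]
```

Request:
{"api": "move_arm", "payload": {
  "rows": "0 0 0 0 0 -0.06 0; 0 0 0 0 0 -0.06 0; 0 0 0 0.045 0.004 0 0; 0 0 0 0.05 0.004 0 0; 0 0 0 0.05 0.004 0 0; 0 0 0 0.05 0.005 0 0; 0 0 0 0.032 0 0 0; 0 0 0 0 0 0 0"
}}

```text
t: 6.58
eef_pos: [0.5656, 0.012, 0.2463]
ee_rot: [3.141, -0.0, -1.232]
force: [0.3, 0.5, 0.2]
width: 0.0003
gripper_force: 0.0
```

```bash
python3 st.py; python3 - <<'E'
from h import *
import cv2
p,_=arm.grab_frame("side");q,_=arm.grab_frame("top")
f=lambda i,x,y:cv2.resize(i[y:y+150,x:x+100],None,fx=4,fy=4,interpolation=cv2.INTER_CUBIC)
cv2.imwrite("pics/b.png",np.hstack([f(p,230,130),f(q,220,110)]))
E
```

```text
6.575 [-20.5 -53.1 246.3] [ 3.141 -0.    -1.232] 0.0002924107923658795 [0.3 0.5 0.2]
```

View pics/b.png

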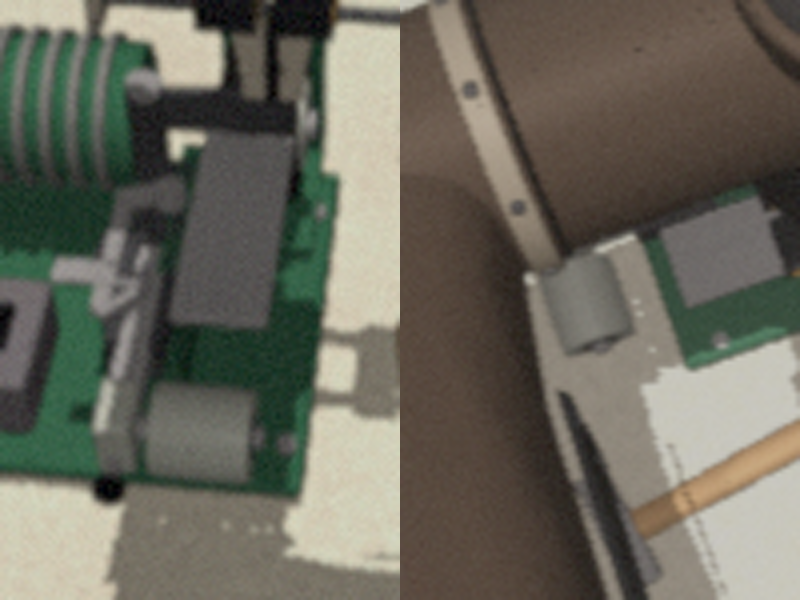

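The side view shows the roller held further in (its bottom edge at row 250, where it was 260), and the fingers above the belt path on the near side of the stop. I'll descend and push along the arc.

Request:
{"api": "move_arm", "payload": {
  "rows": "0 0 0 0 0 0.035 0; 0 0 0 0 0 0.03 0; 0 0 0 0 0 0 0; 0 0 0 0.01 0 0 0; 0 0 0 0.01 0 0 0; 0 0 0 0 0 0 0"
}}

```text
t: 7.42
eef_pos: [0.5727, -0.0058, 0.1825]
ee_rot: [-3.14, -0.0, -1.23]
force: [0.3, -0.4, 0.0]
width: 0.0003
gripper_force: 0.0
```

```bash
python3 st.py; python3 - <<'E'
import numpy as np
pv=np.array([60,-92])
for t in np.arange(0.1,1.56,.1):
    u=np.array([-np.cos(t),-np.sin(t)]);n=np.array([np.sin(t),-np.cos(t)])
    c=pv+58*u-4*n+[-21,9.5];print(round(t,1),c.round(0))
E
```

```text
7.425 [-19.7 -72.2 182.5] [-3.14 -0.   -1.23] 0.0003140042558978004 [ 0.3 -0.4  0. ]
0.1 [-19. -84.]
0.2 [-19. -90.]
0.3 [-18. -96.]
0.4 [ -16. -101.]
0.5 [ -14. -107.]
0.6 [ -11. -112.]
0.7 [  -8. -117.]
0.8 [  -4. -121.]
0.9 [  -0. -125.]
1.0 [   4. -129.]
1.1 [   9. -132.]
1.2 [  14. -135.]
1.3 [  20. -137.]
1.4 [  25. -139.]
1.5 [  31. -140.]
```

Request:
{"api": "move_arm", "payload": {
  "rows": "0 0 0 0.012 -0.001 0 0; 0 0 0 0.006 0 0 0; 0 0 0 0.006 -0.001 0 0; 0 0 0 0.005 -0.002 0 0; 0 0 0 0.006 -0.002 0 0; 0 0 0 0.005 -0.003 0 0; 0 0 0 0.005 -0.003 0 0; 0 0 0 0.004 -0.004 0 0"
}}

```text
t: 8.43
eef_pos: [0.6036, -0.0463, 0.1813]
ee_rot: [3.141, 0.0, -1.229]
force: [-1.0, -0.6, -0.9]
width: 0.0005
gripper_force: 0.9
```

```bash
python3 st.py
```

```text
8.425 [  -4.2 -120.7  181.3] [ 3.141  0.    -1.229] 0.0004712476112247641 [-1.  -0.6 -0.9]
```

Request:
{"api": "move_arm", "payload": {
  "rows": "0 0 0 0.004 -0.004 0 0; 0 0 0 0.004 -0.004 0 0; 0 0 0 0.003 -0.005 0 0; 0 0 0 0.003 -0.005 0 0; 0 0 0 0.002 -0.006 0 0; 0 0 0 0.002 -0.005 0 0; 0 0 0 0.001 -0.006 0 0; 0 0 0 0 0 0 0"
}}

```text
t: 9.43
eef_pos: [0.6437, -0.0517, 0.1816]
ee_rot: [-3.141, -0.0, -1.229]
force: [0.4, -0.6, 0.3]
width: 0.0007
gripper_force: 0.1
```

```bash
python3 st.py
```

```text
9.425 [  31.8 -139.3  181.6] [-3.141 -0.    -1.229] 0.0006893542806365514 [ 0.4 -0.6  0.3]
```

Request:
{"api": "move_arm", "payload": {
  "rows": "0 0 0 0 0.015 0 0; 0 0 0 0 0.02 0 0; 0 0 0 0 0 -0.05 0; 0 0 0 0 0 -0.05 0; 0 0 0 0.05 0.03 0 0; 0 0 0 0.05 0.03 0 0; 0 0 0 0.05 0.03 0 0; 0 0 0 0.05 0.03 0 0"
}}

```text
t: 10.42
eef_pos: [0.5629, -0.2938, 0.2822]
ee_rot: [-3.14, -0.001, -1.228]
force: [1.7, -0.1, 0.2]
width: 0.0005
gripper_force: 0.0
```

Request:
{"api": "move_arm", "payload": {
  "rows": "0 0 0 0.05 0 0 0; 0 0 0 0.05 0 0 0; 0 0 0 0.05 0 0 0; 0 0 0 0 0 0 0; 0 0 0 0 0 0 0"
}}

```text
t: 11.05
eef_pos: [0.6137, -0.4336, 0.2813]
ee_rot: [-3.142, 0.0, -1.23]
force: [-0.1, 0.2, -0.7]
width: 0.0007
gripper_force: 0.0
```

```bash
python3 st.py; python3 - <<'E'
from h import *
import cv2
p,_=arm.grab_frame("side");q,_=arm.grab_frame("top")
f=lambda i,x,y:cv2.resize(i[y:y+150,x:x+200],None,fx=4,fy=4,interpolation=cv2.INTER_CUBIC)
cv2.imwrite("pics/c.png",f(p,190,125));cv2.imwrite("pics/d.png",f(q,220,110))
E
```

```text
11.05 [-124.2 -489.1  281.3] [-3.142  0.    -1.23 ] 0.0007062082336148842 [-0.1  0.2 -0.7]
```

View pics/c.png

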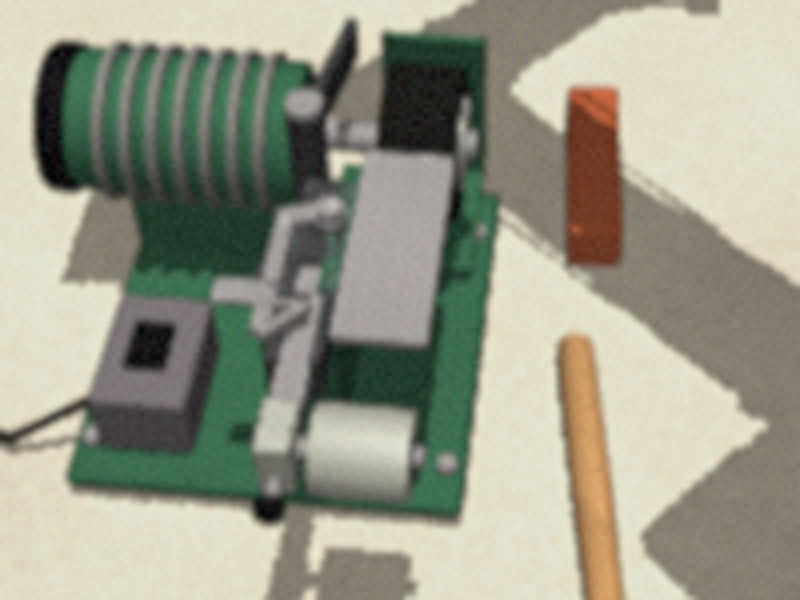

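View pics/d.png

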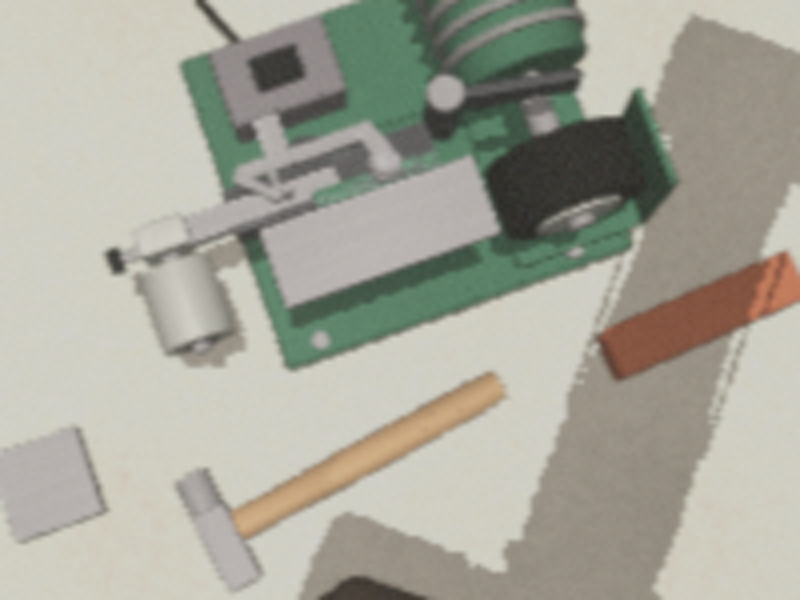

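The stop now runs from (446,93) to about (580,78) in the top crop. The roller is held part-way in and the loose things haven't moved. I'll work out the stop angle and the travel.

```bash
python3 - <<'E'
from h import *
p=np.load("pose.npy")
for t in (1.2,1.3,1.4,1.5,1.6):
    l=(60-88*np.cos(t),-92-88*np.sin(t),194)
    print(t,*[((proj(n,L2W(p,l))-O[n])*4+1.5).round(0) for n in("top","side")])
for s in (20,25.5,30): print(s,*[((proj(n,L2W(p,(0,130-s,135)))-O[n])*4+1.5).round(0) for n in("top","side")])
E
```

```text
1.2 [586. 101.] [380.  24.]
1.3 [586.  87.] [367.  20.]
1.4 [584.  74.] [354.  17.]
1.5 [580.  61.] [340.  15.]
1.6 [576.  48.] [326.  13.]
20 [178. 308.] [360. 461.]
25.5 [186. 306.] [361. 453.]
30 [193. 303.] [363. 446.]
```

```bash
python3 -c "
from station import arm
print(arm.job_done())"
```

```text
the job is handed in; nothing more can be done
None
```

The job is handed in, though I wasn't shown the verdict: in the last pictures the work stop is at about 1.4 rad, the roller is held at about 25.5 mm, the loose things haven't moved and the arm is clear.

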